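# Clamp a glued block with the ratchet grip and keep it pressed

## Task

One of the two ratchet clamps on the gluing board has the freshly glued wooden block before its stop, the other has the glass jar. Pump the squeeze grip of the block's clamp until its jaw has pushed the block up against the stop and its sprung pad is pressed in by some 1.5 to 3.5 mm; squeeze gently, because 4.5 mm or more crushes the block. Finish while still holding the grip squeezed, so that the pressure stays on. Move the jaw only by its grip, touch neither jaw nor block, and leave the other clamp and the jar alone.

Things in the scene. Friction and masses are not known exactly. Their poses are not given: they have to be found in the camera images.
- press: Fixed plywood gluing board, 250 x 350 x 15 mm; origin at the centre of its underside, on the table. Two equal ratchet clamps lie on it along its y: 'near' at x = -70 mm, 'far' at x = +70 mm. Along +y each has a squeeze grip (y = -75 mm) over a low notched rod, a steel jaw with a sprung rubber-faced pad, a space for work, and a steel stop (60 wide, top 70 mm above the table, face at y = +150 mm).
- block: The glued block: light wood, two halves with a dark glue line between, 46 (its x) x 60 (its y, along the clamp) x 40 mm high, origin at the centre of its underside. Stands on the board in front of the stop of one clamp, a few mm short of the stop. In either clamp.
- jar: Closed round glass jar, 48 mm diameter, 75 mm high, origin at the centre of its underside. Stands on the board in front of the other clamp's stop.
- near_grip (a point): Midpoint between the two upright levers of the near grip, 114 mm above the table; axes as the board. Levers: rubber-sleeved rods 14 mm thick, on its +y and -y sides, a V hinged at 80 mm height, tops at 137 mm; over the outsides 66 mm at the top, 57 mm here, 31 mm here when fully squeezed. They close along y, geared to move equally. Housing below ends at 88 mm height.
- near_lever (a joint): Squeeze of the near grip: 0 open (a spring returns it, 3.5 to 6 N a lever), 0.36 rad fully squeezed. Squeezing drives the jaw to the stop by a pawl on 5 mm notches, about 10 mm a full squeeze (the first may differ); it takes new notches only as the levers open again. 20 N on each lever presses the pad with about 20 N, 30 N with about 35 N, 40 N with 45 to 55 N.
- near_backlever (a joint): The near grip's -y lever: always the same value as near_lever, to which it is geared.
- near_jaw (a joint): Advance of the near jaw towards its stop, 0 to 0.085 m; starts between 0 and 0.03. At 0 the free pad's face is 130 mm from the stop. When the grip is let go a catch keeps the jaw from going back, but only to within a notch (5 mm), so most of the pressure is lost: it stays only while the grip is squeezed.
- near_pad (a joint): How far the near clamp's sprung pad (44 mm wide, 50 mm high) is pushed back into its jaw: 0 free, 0.006 m bottomed; stiffness 10 N per mm. More than 0.0045 m (45 N) crushes the block: a hard squeeze (some 40 N or more on each lever) can do that.
- near_face (a point): Centre of the rubber face of the near clamp's pad, 42 mm above the table.
- near_stop (a point): Point on the face of the near clamp's stop, 35 mm above the table; y axis along the clamp, from grip to stop.
- far_grip (a point): Midpoint between the two upright levers of the far grip, 114 mm above the table; axes as the board. Levers: rubber-sleeved rods 14 mm thick, on its +y and -y sides, a V hinged at 80 mm height, tops at 137 mm; over the outsides 66 mm at the top, 57 mm here, 31 mm here when fully squeezed. They close along y, geared to move equally. Housing below ends at 88 mm height.
- far_lever (a joint): Squeeze of the far grip: 0 open (a spring returns it, 3.5 to 6 N a lever), 0.36 rad fully squeezed. Squeezing drives the jaw to the stop by a pawl on 5 mm notches, about 10 mm a full squeeze (the first may differ); it takes new notches only as the levers open again. 20 N on each lever presses the pad with about 20 N, 30 N with about 35 N, 40 N with 45 to 55 N.
- far_backlever (a joint): The far grip's -y lever: always the same value as far_lever, to which it is geared.
- far_jaw (a joint): Advance of the far jaw towards its stop, 0 to 0.085 m; starts between 0 and 0.03. At 0 the free pad's face is 130 mm from the stop. When the grip is let go a catch keeps the jaw from going back, but only to within a notch (5 mm), so most of the pressure is lost: it stays only while the grip is squeezed.
- far_pad (a joint): How far the far clamp's sprung pad (44 mm wide, 50 mm high) is pushed back into its jaw: 0 free, 0.006 m bottomed; stiffness 10 N per mm. More than 0.0045 m (45 N) crushes the block: a hard squeeze (some 40 N or more on each lever) can do that.
- far_face (a point): Centre of the rubber face of the far clamp's pad, 42 mm above the table.
- far_stop (a point): Point on the face of the far clamp's stop, 35 mm above the table; y axis along the clamp, from grip to stop.
There are look-alikes about, which are no part of the job. What is meant by the jar is not purple, and is the larger of those in its own colour. There is more than one size of the block; the one meant has the size given above.

How it is judged:
By the outcome, as a careful person would: the job done as asked, in the order asked, and still so for the second after the job is handed in, while the arm keeps its last pose, push and grip.
It also fails if it takes over 40 s, if anything falls off the work surface, if the arm or the gripper's body presses on something with over 40 N, if the wrist force passes 120 N, or if a joint passes its speed limit or range.

## Robot

A 7-joint arm with a two-finger parallel gripper is mounted at the origin on the work surface. World frame = base frame: x ahead of the robot, y to its left, z up, the work surface at z = 0. Lengths are in m, angles in rad, forces in N, time in s.
With the tool pointing down it reaches from about 0.425 to 0.875 m from the base axis. Payload 8.4 kg.
Tool frame: the origin (TCP) lies on the centre line of the jaws, within the pads' length; the fingertips stand 14 mm ahead of it and the grasp point (between the pads) lies 5 mm behind it; z points along the fingers, y is the line along which they close (so a half turn about z gives the same grasp; the last joint's range is limited). The gripper opens to 85 mm and grips with 20 to 120 N. Pads are 22 mm wide; open, the fingers measure 114 mm over their backs; the gripper's body (76 mm by 85 mm) begins 54 mm behind the grasp point. The pads swing forward as they close: fully open they stand 13 mm farther back than shut.
Start: joints at [1.172, 0.333, 0.04, 1.465, -0.013, 1.343, -0.059], TCP at [0.192, -0.621, 0.245] pointing down, gripper open.
Joint ranges: [-2.58, 2.58], [-0.38, 2.09], [-1.3, 1.39], [0.25, 2.4], [-1.5, 4.64], [0.08, 2.09], [-2.65, 2.65]. Speed limits (rad/s): [2.22, 2.22, 2.79, 2.79, 3.14, 3.14, 3.14].

## Interface

Orientations are given as a unit quaternion [x, y, z, w].
In Python, from bench import state, snapshot, camera_params, finish_job gives the robot as it stands.
- The arm moves only by the tool apply_moves, never from a script. Its argument "plan" is one flat list of numbers, 4 for each row, row after row: the shift along the tool's x, y, z in mm, then the turn about the tool's z in rad. In form: [tx, ty, tz, turn, tx, ty, tz, turn, ...]. A call has 1 to 5 rows; each row shifts and turns the commanded pose from where the row before left it, along the tool's axes as they then stand; what a row does not reach is not made up. A row lasts 1/12 s, in which the tool goes at most 41.7 mm and 7.16 degrees, less where a joint would pass 70% of its speed; a pose out of reach is approached as far as the arm can. A call with a gripper value outside its range is refused whole. "hand" is the finger opening in mm, from 0 to 85.4, set as the call begins (left out, the last holds). The fingers move at their own pace and stop on an object; "squeeze" is the grip in N (left out, the last holds). Time passes only in rows, so rows that do not move let the fingers close. It gives the time, the measured TCP pose, the force, the opening and the grip force at its end, in the units of the state.
- state(): the state, without advancing time (a new reading comes with each control period).
- snapshot(name): name is "scene" or "side" or "wrist"; returns the picture (480x640x3 uint8, red, green, blue); there is no depth.
- camera_params(name): a dict with "K" (3x3 intrinsics, pixels), "dist_coeffs" ([k1, k2, p1, p2, k3] as OpenCV has them; the pictures are not rectified), "rvec" (rotation vector, rad) and "tvec" (3), from world to camera coordinates, as OpenCV has them. Camera axes: x right, y down, z forward; pixel columns grow to the right and rows downward; lengths in m; the calibration is good to about 2 mm. A picture is of the moment at which its call begins: read the wrist's pose just before it. camera_params takes no time and is no camera call; for the wrist camera it gives the pose at the moment of the call.
- finish_job(): hands the job in; it is judged then, once.
The state is a dict: "time_s": time; "joint_positions": joint angles; "joint_velocities": joint speeds; "joint_efforts": joint torques, N m; "eef_pos": TCP position; "orientation": TCP orientation; "force": force on the tool from outside, world axes, zero at the start; "wrist_torque": the same for the moment, N m; "finger_gap": finger opening in m; "grip_force": force on a finger pad.
Only numpy, scipy, OpenCV 4.12 (cv2) and the standard library are available. Lean on these libraries where they do the work, as an engineer would, in place of code of your own. Each camera call takes 0.05 s, during which the arm holds its last target. There are 200 camera calls.

## Working session

There is one attempt and no reset: what is moved stays moved. The work goes in short steps, Python scripts to look and compute and a tool call to move; the robot and the scene stay as the last step left them, time stands still between calls to the robot, and variables do not carry over. Pictures are saved under pics/ and viewed, at most 10 in all, crops included, and the job is handed in when it is done.

Besides the shell and the picture viewer there is one more tool, called after "Emit:" as name(argument=value, ...) on one line, values as JSON. apply_moves: Moves the arm, as the interface text tells. Its arguments: {"type":"object","properties":{"plan":{"type":"array"},"hand":{"type":"number"},"squeeze":{"type":"number"}},"required":["plan"]}

```bash
mkdir -p pics; python3 - <<'E'
from bench import *
import cv2
s=state(); print(s)
for n in("scene","side"):
    cv2.imwrite(f"pics/{n}0.png",snapshot(n)[:,:,::-1])
    p=camera_params(n); print(n,p)
E
```

```text
{'time_s': 0.0, 'joint_positions': array([ 1.17179919,  0.33392544,  0.03986659,  1.46625204, -0.01336093,
        1.34328436, -0.05849054]), 'joint_velocities': array([-1.50421254e-03, -2.18689486e-04,  5.96521071e-04,  1.16038584e-05,
       -4.10348351e-04, -1.82203062e-03, -3.99633549e-04]), 'joint_efforts': array([-4.35814900e-04, -6.58561277e+01,  1.36495046e+00, -4.05547965e+01,
        1.66686438e-02,  1.24801308e-02, -2.28981770e-05]), 'eef_pos': array([ 0.19180494, -0.62061779,  0.24442117]), 'orientation': array([ 9.88785305e-01,  1.49341814e-01, -1.91084557e-04, -7.78930212e-04]), 'force': array([ 0.40025454,  1.03128419, -0.16994553]), 'wrist_torque': array([-0.00801508,  0.0045001 ,  0.04276738]), 'grip_force': 0.0, 'finger_gap': 0.08546803150738605}
scene {'K': array([[433.94996917,   0.        , 324.30529009],
       [  0.        , 433.94996917, 236.24500957],
       [  0.        ,   0.        ,   1.        ]]), 'dist_coeffs': array([0.02865826, 0.        , 0.        , 0.        , 0.        ]), 'rvec': array([ 2.24518084,  1.16299566, -0.37580249]), 'tvec': array([-0.47948834, -0.20524452,  1.06826979])}
side {'K': array([[489.02056525,   0.        , 318.95879556],
       [  0.        , 489.02056525, 244.22019961],
       [  0.        ,   0.        ,   1.        ]]), 'dist_coeffs': array([-0.11211556,  0.        ,  0.        ,  0.        ,  0.        ]), 'rvec': array([ 2.06128735, -0.76672341,  0.41628323]), 'tvec': array([-0.28952616,  0.36879533,  0.38952402])}
```

View pics/scene0.png

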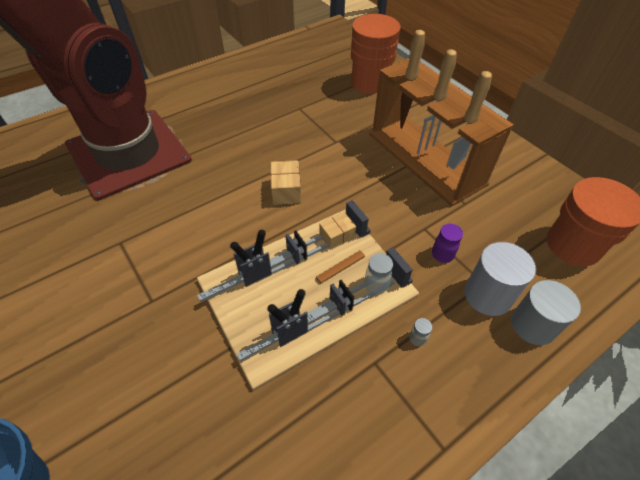

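View pics/side0.png

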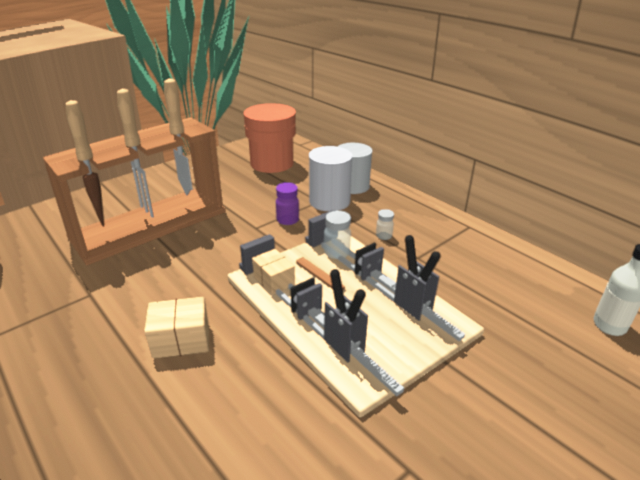

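The block candidates are the one on the board before a stop (scene 338,230; side 273,270) and a bigger one on the table (scene 285,182; side 177,327). The jar candidates are the clear one on the board (379,272), a small clear one (421,332) and a purple one (447,243). The board items fit the description, so the clamp to work is the one with its grip at scene (252,255). I'll confirm this in enlarged crops.

```bash
python3 - <<'E'
import cv2
a=cv2.imread("pics/scene0.png")[190:395,185:430]; cv2.imwrite("pics/c1.png",cv2.resize(a,None,fx=2.9,fy=2.9,interpolation=cv2.INTER_CUBIC)[:600])
a=cv2.imread("pics/side0.png")[205:415,220:490]; cv2.imwrite("pics/c2.png",cv2.resize(a,None,fx=2.8,fy=2.8,interpolation=cv2.INTER_CUBIC))
E
```

```text
(no output)
```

View pics/c1.png

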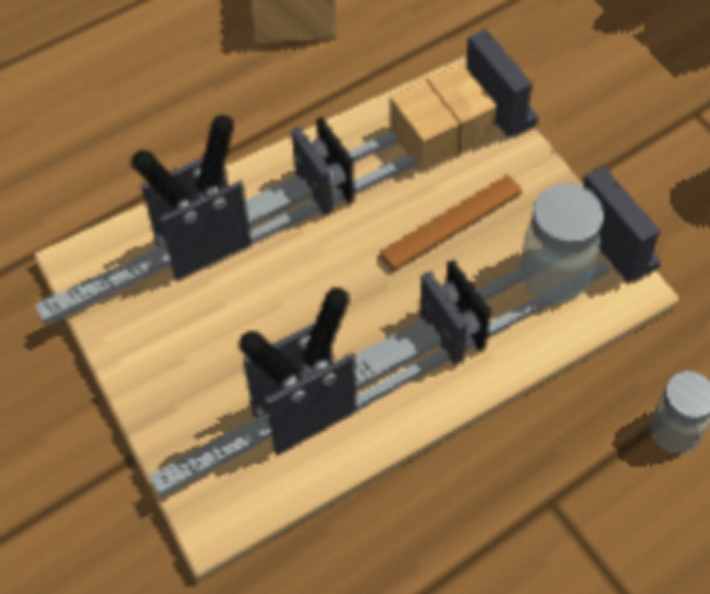

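View pics/c2.png

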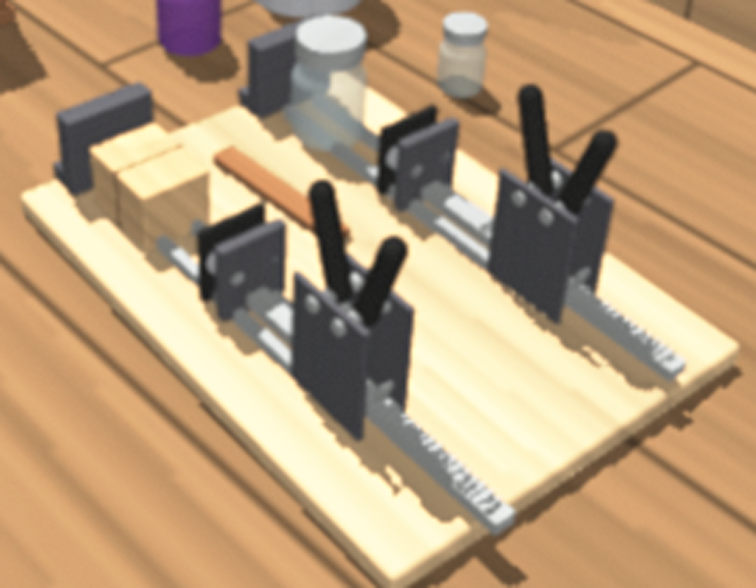

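```bash
cat > h.py <<'E'
import numpy as np,cv2
from bench import *
from scipy.optimize import least_squares
def proj(P,p): return cv2.projectPoints(np.array(P,float).reshape(-1,1,3),p["rvec"],p["tvec"],p["K"],p["dist_coeffs"])[0].reshape(-1,2)
def back(px,z,p):
    u=cv2.undistortPoints(np.array(px,float).reshape(-1,1,2),p["K"],p["dist_coeffs"]).reshape(-1,2)
    R=cv2.Rodrigues(p["rvec"])[0]; c=-R.T@p["tvec"]
    d=np.c_[u,np.ones(len(u))]@R
    return c+d*((z-c[2])/d[:,2])[:,None]
E
python3 - <<'E'
from h import *
S=camera_params("scene");D=camera_params("side")
s=lambda x,y:(x/2.9+185,y/2.9+190)
d=lambda x,y:(x/2.8+220,y/2.8+205)
B=[(-125,-175,15),(125,-175,15),(125,175,15),(-70,-101,135),(-70,-49,135),(70,-101,135),(70,-49,135)]
bs=[s(35,255),s(195,578),s(678,297),s(145,160),s(222,124),s(253,344),s(337,297)]
C=[(125,-175,15),(-125,175,15),(-70,-101,135),(-70,-49,135),(70,-101,135),(70,-49,135)]
bd=[d(738,347),d(22,200),d(395,247),d(322,190),d(604,142),d(530,94)]
def W(P,q):
    P=np.array(P)/1000; c,n=np.cos(q[2]),np.sin(q[2])
    return np.c_[q[0]+c*P[:,0]-n*P[:,1],q[1]+n*P[:,0]+c*P[:,1],P[:,2]]
f=lambda q:np.r_[proj(W(B,q),S)-bs,proj(W(C,q),D)-bd].ravel()
a=back(bs[:3],.015,S);print(a);e=a[2]-a[1]
r=least_squares(f,[*(a[0]+a[2])[:2]/2,np.arctan2(-e[0],e[1])],loss="soft_l1")
print(r.x,np.round(f(r.x).reshape(-1,2),1))
g=W([(-70,-75,114)],r.x);print("grip",g)
c=back([s(390,97),s(465,65),s(497,105),s(425,137)],.055,S)
q=r.x;R=np.array([[np.cos(q[2]),-np.sin(q[2])],[np.sin(q[2]),np.cos(q[2])]])
print("block in board",(c[:,:2]-q[:2])@R*1000)
c=back([s(318,122),s(352,165)],.067,S);print("pad top",(c[:,:2]-q[:2])@R*1000)
st=state();T=cv2.Rodrigues(np.array([0,0,0.]))[0]
from scipy.spatial.transform import Rotation as Ro
T=Ro.from_quat(st["orientation"]).as_matrix();print(T,"tool shift to grip mm",T.T@(g[0]-st["eef_pos"])*1000)
print("closing dir yaw needed",q[2]+np.pi/2,"tool y yaw",np.arctan2(T[1,1],T[0,1]))
E
```

```text
[[ 0.43618911 -0.02253912  0.015     ]
 [ 0.68190204 -0.04172107  0.015     ]
 [ 0.70511882  0.30539322  0.015     ]]
[ 0.5692031   0.14123117 -0.06898434] [[-1.9 -0.8]
 [-0.2  0.1]
 [ 1.  -0.2]
 [-1.8 -1.3]
 [-0.8 -1.3]
 [-1.1 -1.7]
 [-0.5 -0.8]
 [ 2.1 -1.6]
 [-1.5 -2.5]
 [ 0.4 -2.4]
 [ 0.5 -2.4]
 [ 0.8 -3.3]
 [ 0.6 -2.6]]
grip [[0.49419987 0.07123463 0.114     ]]
block in board [[-88.46014056  81.86017303]
 [-86.18296895 142.38384234]
 [-44.54085572 141.44930633]
 [-46.57208848  84.12631867]]
pad top [[-86.4171933   24.33752232]
 [-44.03100286  25.97794118]]
[[ 9.55405201e-01  2.95297505e-01 -5.35227227e-04]
 [ 2.95297968e-01 -9.55404254e-01  1.34986470e-03]
 [-1.12746691e-04 -1.44771927e-03 -9.99998946e-01]] tool shift to grip mm [ 493.25311631 -571.54921242  131.27797757]
closing dir yaw needed 1.5018119840310205 tool y yaw -1.2710291079913285
```

Confirmed: the block measures 60 x 43 mm in board coordinates, at the near clamp. The block's clamp is near, and its grip is at about (0.494, 0.071). I'll approach it above the lever tops.

Emit:
apply_moves(plan=[0, 0, 0, 0.123, 0, 0, 0, 0.123, 0, 0, 0, 0.123, 29, -29, 0, 0, 29, -29, 0, 0], hand=85, squeeze=22)

```text
time_s: 0.52
eef_pos: [0.2518, -0.5677, 0.2445]
orientation: [0.999, -0.038, -0.001, -0.0]
force: [1.6, -0.3, -0.3]
finger_gap: 0.0852
grip_force: 0.0
```

Emit:
apply_moves(plan=[25, -32, 0, 0, 25, -32, 0, 0, 25, -32, 0, 0, 25, -32, 0, 0, 25, -32, 0, 0])

```text
time_s: 0.93
eef_pos: [0.3904, -0.4144, 0.2451]
orientation: [0.999, -0.035, -0.0, -0.0]
force: [1.4, -0.6, 0.1]
finger_gap: 0.085
grip_force: 0.0
```

Emit:
apply_moves(plan=[14, -38, 0, 0, 14, -38, 0, 0, 14, -38, 0, 0, 14, -38, 0, 0, 14, -38, 0, 0])

```text
time_s: 1.35
eef_pos: [0.4728, -0.2295, 0.2452]
orientation: [0.999, -0.035, -0.0, 0.0]
force: [1.0, -0.5, -0.6]
finger_gap: 0.085
grip_force: 0.0
```

Emit:
apply_moves(plan=[0, -40, 0, 0, 0, -40, 0, 0, 0, -40, 0, 0, 0, -40, 0, 0, 0, -40, 0, 0])

```text
time_s: 1.77
eef_pos: [0.4859, -0.03, 0.2452]
orientation: [0.999, -0.035, -0.0, 0.0]
force: [0.9, 0.1, -0.3]
finger_gap: 0.0847
grip_force: 0.0
```

Emit:
apply_moves(plan=[0, -34, 0, 0, 0, -34, 0, 0, 0, -22, 0, 0, 0, 0, 0, 0])

```text
time_s: 2.1
eef_pos: [0.4921, 0.0635, 0.2454]
orientation: [1.0, -0.031, 0.0, -0.001]
force: [-1.6, -0.6, 0.6]
finger_gap: 0.0849
grip_force: 0.0
```

```bash
python3 - <<'E'
from h import *
st=state();p=camera_params("wrist");im=snapshot("wrist")
print(st["eef_pos"],st["orientation"],proj([(.4942,.0712,.114),(.4942-.0018,.0712-.026,.135),(.4942+.0018,.0712+.026,.135)],p))
cv2.imwrite("pics/w1.png",im[:,:,::-1])
import pickle;pickle.dump((st,p),open("w1.pkl","wb"))
E
```

```text
[0.49214265 0.06349497 0.24536886] [ 9.99517243e-01 -3.10559444e-02  1.97528085e-05 -8.99122617e-04] [[307.88466251 241.01746725]
 [342.56312005 248.67514671]
 [271.69389816 248.16288404]]
```

View pics/w1.png

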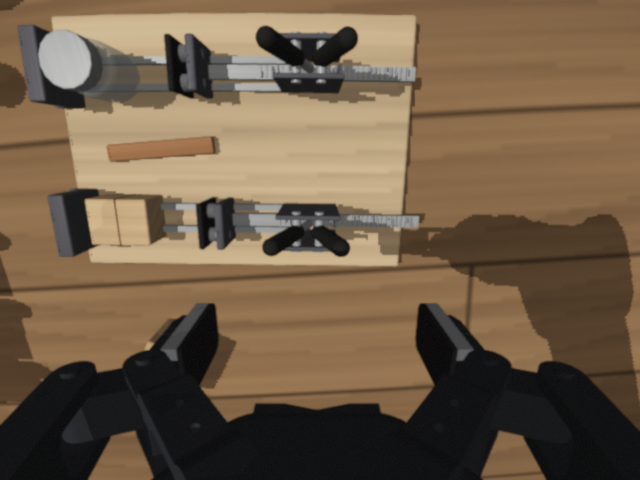

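The wrist view shows the near grip's lever tops at (272,246) and (340,243). The board corners are at (415,15), (397,266), (52,17) and (92,262). The jaw is at (215,222) and the block at (125,220).

```bash
python3 - <<'E'
from h import *
import pickle
from scipy.spatial.transform import Rotation as Ro
st,p=pickle.load(open("w1.pkl","rb"))
c=back([(415,15),(397,266),(52,17),(92,262)],.015,p);print(c)
for a,b in((0,1),(2,3)):
    e=c[a]-c[b];print(np.linalg.norm(e),np.arctan2(e[1],e[0]))
for a,b in((2,0),(3,1)):
    e=c[a]-c[b];print(np.linalg.norm(e),np.arctan2(-e[0],e[1]))
m=c.mean(0);print(m)
t=back([(272,246),(340,243)],.133,p);print(t,t.mean(0))
T=Ro.from_quat(st["orientation"]).as_matrix()
print(T.T@(t.mean(0)-st["eef_pos"])*1000)
f=back([(218,223)],.067,p);print(f)
E
```

```text
[[ 0.68044259 -0.03946218  0.015     ]
 [ 0.43278402 -0.02207118  0.015     ]
 [ 0.70498231  0.30539519  0.015     ]
 [ 0.45849852  0.32278992  0.015     ]]
0.2482684339054373 -0.07010657730848939
0.2470968168196403 -0.07045468774962561
0.34572937647601104 -0.071039289369115
0.34581847068926286 -0.07442705971421755
[0.56917686 0.14166294 0.015     ]
[[0.49708335 0.09712445 0.133     ]
 [0.49628276 0.04679076 0.133     ]] [0.49668306 0.0719576  0.133     ]
[  4.00811344  -8.52607154 112.38431434]
[[0.50411874 0.15537655 0.067     ]]
```

Emit:
apply_moves(plan=[3.5, -8, 0, 0.008, 0, 0, 35, 0, 0, 0, 30, 0, 0, 0, 0, 0])

```text
time_s: 2.48
eef_pos: [0.4935, 0.0637, 0.175]
orientation: [0.999, -0.039, -0.004, 0.001]
force: [-1.1, -1.1, -0.1]
finger_gap: 0.0847
grip_force: 0.0
```

```bash
python3 - <<'E'
from h import *
st=state();p=camera_params("wrist");im=snapshot("wrist")
print(st["eef_pos"],st["orientation"],proj([(.4966,.0972,.133),(.4963,.0468,.133)],p))
cv2.imwrite("pics/w2.png",im[:,:,::-1])
E
```

```text
[0.49353071 0.06367083 0.17503446] [ 9.99219196e-01 -3.92837246e-02 -4.16519393e-03  6.62314181e-04] [[255.60719423 285.10667805]
 [348.34788607 278.80659188]]
```

View pics/w2.png

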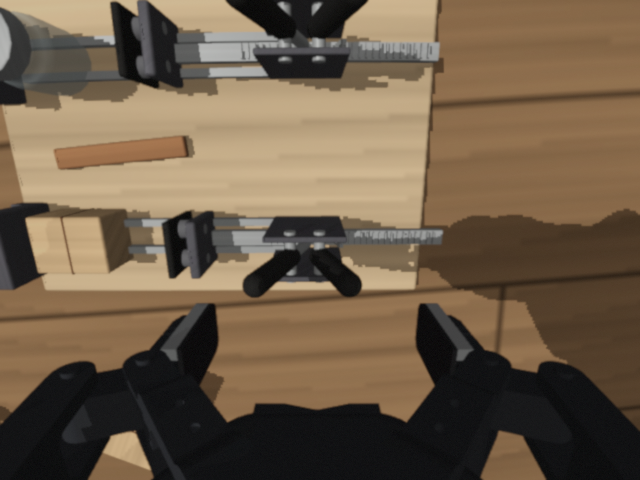

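The lever tops are at (254,285) and (348,284), within 5 px of the prediction. I'll shift in y first, check, then go down.

Emit:
apply_moves(plan=[1, -8, 0, 0, 0, 0, 0, 0, 0, 0, 0, 0])

```text
time_s: 2.78
eef_pos: [0.4994, 0.0742, 0.1822]
orientation: [0.999, -0.038, 0.001, -0.0]
force: [-0.7, 0.1, -0.8]
finger_gap: 0.0851
grip_force: 0.0
```

Emit:
apply_moves(plan=[-4, 2, 0, -0.005, 0, 0, 0, 0, 0, 0, 0, 0, 0, 0, 0, 0])

```text
time_s: 3.12
eef_pos: [0.4942, 0.0716, 0.1807]
orientation: [0.999, -0.036, 0.0, 0.0]
force: [-0.5, 0.3, -0.7]
finger_gap: 0.0852
grip_force: 0.0
```

Emit:
apply_moves(plan=[0, 0, 18, 0, 0, 0, 18, 0, 0, 0, 18, 0, 0, 0, 17, 0, 0, 0, 0, 0])

```text
time_s: 3.53
eef_pos: [0.4922, 0.0713, 0.1064]
orientation: [0.999, -0.036, -0.002, 0.0]
force: [-0.1, -0.2, -0.6]
finger_gap: 0.0848
grip_force: 0.0
```

Emit:
apply_moves(plan=[0, 0, 0, 0, 0, 0, 0, 0, 0, 0, 0, 0])

```text
time_s: 3.78
eef_pos: [0.495, 0.072, 0.1106]
orientation: [0.999, -0.036, 0.001, -0.0]
force: [0.9, 0.3, 0.1]
finger_gap: 0.0848
grip_force: 0.0
```

Emit:
apply_moves(plan=[0, 0, 0, 0, 0, 0, 0, 0, 0, 0, 0, 0, 0, 0, 0, 0, 0, 0, 0, 0], hand=20, squeeze=22)

```text
time_s: 4.2
eef_pos: [0.4959, 0.0717, 0.1119]
orientation: [0.999, -0.036, 0.002, 0.0]
force: [-5.3, -3.8, 19.5]
finger_gap: 0.03
grip_force: 21.1
```

Emit:
apply_moves(plan=[0, 0, 0, 0, 0, 0, 0, 0, 0, 0, 0, 0, 0, 0, 0, 0, 0, 0, 0, 0])

```text
time_s: 4.62
eef_pos: [0.4958, 0.0717, 0.112]
orientation: [0.999, -0.036, 0.002, 0.0]
force: [-4.0, -2.6, 18.2]
finger_gap: 0.0303
grip_force: 20.9
```

```bash
python3 - <<'E'
from h import *
st=state();im=snapshot("side");im2=snapshot("wrist")
print(st["eef_pos"],st["force"],st["finger_gap"],st["grip_force"])
a=cv2.resize(im[205:415,220:490],None,fx=1.45,fy=1.45,interpolation=cv2.INTER_CUBIC)
b=cv2.resize(im2,(400,300))
cv2.imwrite("pics/m1.png",np.hstack([cv2.resize(a,(400,300)),b])[:,:,::-1])
E
```

```text
[0.49584427 0.07166557 0.11195602] [-4.01201753 -2.61131907 18.22764664] 0.030269226715849834 20.933496952056885
```

View pics/m1.png

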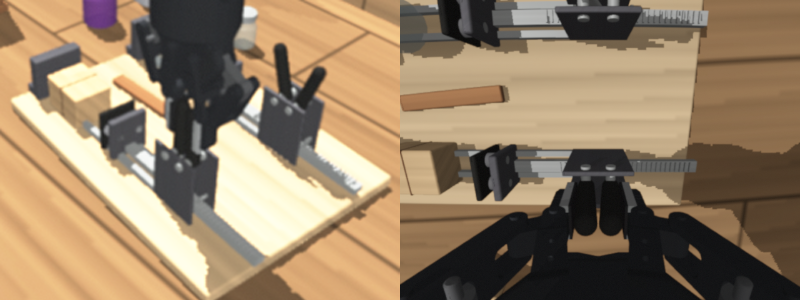

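The grip closes fully at a 30 mm gap, and the jaw moves. Now I'll pump.

Emit:
apply_moves(plan=[0, 0, 0, 0, 0, 0, 0, 0, 0, 0, 0, 0, 0, 0, 0, 0, 0, 0, 0, 0], hand=66)

```text
time_s: 5.13
eef_pos: [0.494, 0.0718, 0.1092]
orientation: [0.999, -0.036, -0.0, -0.0]
force: [0.3, -0.5, 0.5]
finger_gap: 0.0664
grip_force: 0.1
```

Emit:
apply_moves(plan=[0, 0, 0, 0, 0, 0, 0, 0, 0, 0, 0, 0, 0, 0, 0, 0, 0, 0, 0, 0], hand=20)

```text
time_s: 5.55
eef_pos: [0.4955, 0.0717, 0.1114]
orientation: [0.999, -0.036, 0.001, 0.0]
force: [-4.0, -2.3, 20.4]
finger_gap: 0.0299
grip_force: 20.9
```

Emit:
apply_moves(plan=[0, 0, 0, 0, 0, 0, 0, 0, 0, 0, 0, 0, 0, 0, 0, 0, 0, 0, 0, 0], hand=66)

```text
time_s: 5.97
eef_pos: [0.4939, 0.0718, 0.1091]
orientation: [0.999, -0.036, -0.0, -0.0]
force: [0.5, 0.5, 0.5]
finger_gap: 0.0662
grip_force: 0.1
```

Emit:
apply_moves(plan=[0, 0, 0, 0, 0, 0, 0, 0, 0, 0, 0, 0, 0, 0, 0, 0, 0, 0, 0, 0], hand=20)

```text
time_s: 6.38
eef_pos: [0.4956, 0.0717, 0.1114]
orientation: [0.999, -0.036, 0.002, 0.0]
force: [-4.0, -2.3, 18.2]
finger_gap: 0.0302
grip_force: 20.9
```

```bash
python3 - <<'E'
from h import *
st=state();im2=snapshot("wrist");im=snapshot("side")
cv2.imwrite("pics/m2.png",np.hstack([cv2.resize(im[215:365,220:420],(400,300),interpolation=cv2.INTER_CUBIC),cv2.resize(im2[200:380,0:240],(400,300))])[:,:,::-1])
E
```

```text
(no output)
```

View pics/m2.png

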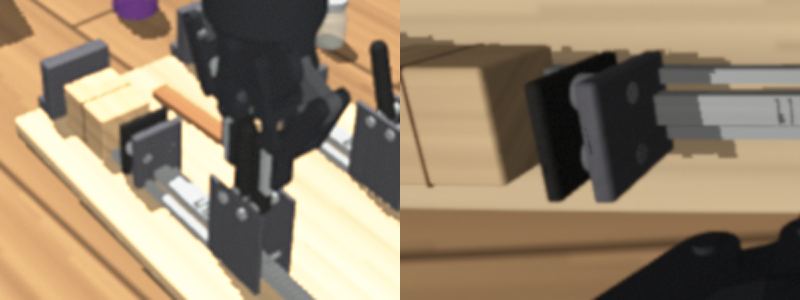

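The jaw is about 20 mm short of the block and advancing, so I'll keep pumping.

Emit:
apply_moves(plan=[0, 0, 0, 0, 0, 0, 0, 0, 0, 0, 0, 0, 0, 0, 0, 0, 0, 0, 0, 0], hand=66)

```text
time_s: 6.9
eef_pos: [0.4939, 0.0718, 0.109]
orientation: [0.999, -0.036, -0.0, -0.0]
force: [-0.1, 0.2, -0.2]
finger_gap: 0.066
grip_force: 0.1
```

Emit:
apply_moves(plan=[0, 0, 0, 0, 0, 0, 0, 0, 0, 0, 0, 0, 0, 0, 0, 0, 0, 0, 0, 0], hand=20)

```text
time_s: 7.32
eef_pos: [0.4955, 0.0717, 0.1114]
orientation: [0.999, -0.036, 0.002, 0.0]
force: [-4.1, -1.5, 18.6]
finger_gap: 0.0304
grip_force: 20.9
```

Emit:
apply_moves(plan=[0, 0, 0, 0, 0, 0, 0, 0, 0, 0, 0, 0, 0, 0, 0, 0, 0, 0, 0, 0], hand=66)

```text
time_s: 7.73
eef_pos: [0.4939, 0.0718, 0.1091]
orientation: [0.999, -0.036, -0.0, -0.0]
force: [0.2, 0.6, -0.1]
finger_gap: 0.0656
grip_force: 0.1
```

Emit:
apply_moves(plan=[0, 0, 0, 0, 0, 0, 0, 0, 0, 0, 0, 0, 0, 0, 0, 0, 0, 0, 0, 0], hand=20)

```text
time_s: 8.15
eef_pos: [0.4955, 0.0717, 0.1114]
orientation: [0.999, -0.036, 0.002, 0.0]
force: [-3.7, -2.6, 19.1]
finger_gap: 0.0302
grip_force: 20.9
```

Emit:
apply_moves(plan=[0, 0, 0, 0, 0, 0, 0, 0, 0, 0, 0, 0, 0, 0, 0, 0, 0, 0, 0, 0], hand=66)

```text
time_s: 8.57
eef_pos: [0.4939, 0.0718, 0.1091]
orientation: [0.999, -0.036, -0.0, -0.0]
force: [-0.1, -1.6, -0.1]
finger_gap: 0.0661
grip_force: 0.1
```

Emit:
apply_moves(plan=[0, 0, 0, 0, 0, 0, 0, 0, 0, 0, 0, 0, 0, 0, 0, 0, 0, 0, 0, 0], hand=20)

```text
time_s: 8.98
eef_pos: [0.4956, 0.0717, 0.1114]
orientation: [0.999, -0.036, 0.001, 0.0]
force: [-4.5, -2.7, 18.3]
finger_gap: 0.0298
grip_force: 20.9
```

```bash
python3 - <<'E'
from h import *
st=state();im2=snapshot("wrist");im=snapshot("side")
cv2.imwrite("pics/m3.png",np.hstack([cv2.resize(im[215:365,220:420],(400,300),interpolation=cv2.INTER_CUBIC),cv2.resize(im2[200:380,0:240],(400,300))])[:,:,::-1])
E
```

```text
(no output)
```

View pics/m3.png

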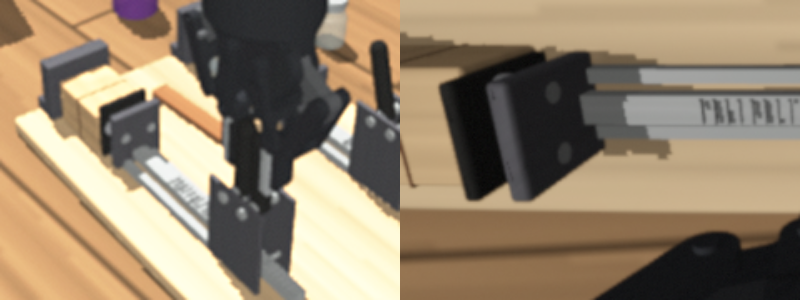

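The pad has reached the block, and the squeeze still goes fully home at a 30 mm gap. I'll keep pumping.

Emit:
apply_moves(plan=[0, 0, 0, 0, 0, 0, 0, 0, 0, 0, 0, 0, 0, 0, 0, 0, 0, 0, 0, 0], hand=66)

```text
time_s: 9.5
eef_pos: [0.4939, 0.0718, 0.109]
orientation: [0.999, -0.036, -0.0, -0.0]
force: [0.5, -0.7, -0.0]
finger_gap: 0.0662
grip_force: 0.1
```

Emit:
apply_moves(plan=[0, 0, 0, 0, 0, 0, 0, 0, 0, 0, 0, 0, 0, 0, 0, 0, 0, 0, 0, 0], hand=20)

```text
time_s: 9.92
eef_pos: [0.4955, 0.0717, 0.1117]
orientation: [0.999, -0.036, 0.002, 0.0]
force: [-6.9, -3.3, 23.1]
finger_gap: 0.034
grip_force: 19.6
```

Emit:
apply_moves(plan=[0, 0, 0, 0, 0, 0, 0, 0, 0, 0, 0, 0, 0, 0, 0, 0, 0, 0, 0, 0])

```text
time_s: 10.33
eef_pos: [0.4955, 0.0717, 0.1117]
orientation: [0.999, -0.036, 0.002, 0.0]
force: [-6.2, -2.6, 23.1]
finger_gap: 0.0339
grip_force: 19.6
```

The lever has stalled short of full travel at a 34 mm gap, so the pad is pressing. I'll raise the squeeze slightly for mid-window margin.

Emit:
apply_moves(plan=[0, 0, 0, 0, 0, 0, 0, 0, 0, 0, 0, 0, 0, 0, 0, 0, 0, 0, 0, 0], squeeze=25)

```text
time_s: 10.75
eef_pos: [0.4955, 0.0717, 0.1118]
orientation: [0.999, -0.036, 0.002, 0.0]
force: [-6.0, -3.4, 23.9]
finger_gap: 0.0331
grip_force: 22.5
```

```bash
python3 - <<'E'
from h import *
st=state();p=camera_params("wrist");im2=snapshot("wrist");im=snapshot("side")
import pickle;pickle.dump((st,p),open("w3.pkl","wb"))
print(st["finger_gap"],st["grip_force"])
cv2.imwrite("pics/m4.png",np.hstack([cv2.resize(im[220:320,220:320],(400,400),interpolation=cv2.INTER_CUBIC),cv2.resize(im2[220:340,0:120],(400,400),interpolation=cv2.INTER_CUBIC)])[:,:,::-1])
E
```

```text
0.03312618739792049 22.470662891864777
```

View pics/m4.png

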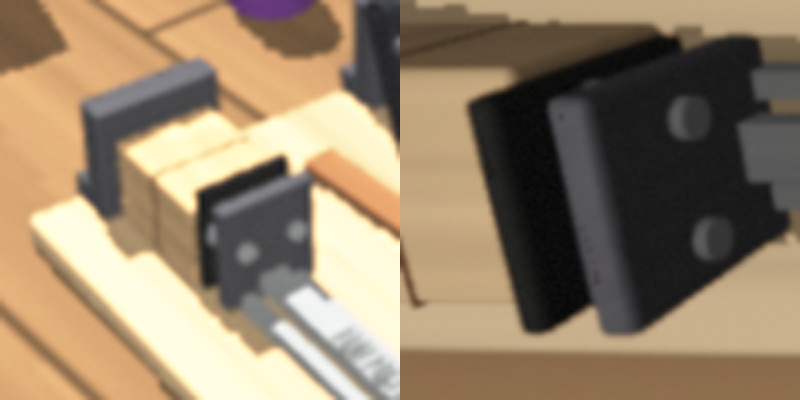

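Side view: the block sits against its stop and the pad is on the block. I'll check the pad compression by back-projecting the bottom corners of the pad and jaw, free (m2) against now (m4).

```bash
python3 - <<'E'
from h import *
import pickle
st,p=pickle.load(open("w3.pkl","rb"))
# dark/bright edges on wrist rows
def prof(f,sx,row,a,b):
    g=cv2.cvtColor(cv2.imread(f),cv2.COLOR_BGR2GRAY)[:,400:]
    sy=sx; y=int(round((row-(200 if sx<2 else 220)+.5)*sy)); r=g[y,int(a*sx):int(b*sx)].astype(int)
    return y,r[::2 if sx>2 else 1]
for row in(305,312): 
    print(row,*prof("pics/m2.png",5/3,row,80,140)); print(*prof("pics/m3.png",5/3,row,30,90)); print(*prof("pics/m4.png",10/3,row,22,82))
def Y(px): 
    w=back(px,.017,p)[:,:2]-[.5692,.1415]; return w@np.array([[np.sin(.0705)],[np.cos(.0705)]]).ravel()*1000
for n,q in dict(m2=[(92,319),(123,319)],m3=[(42,319),(72,319)],m4=[(37.5,319),(61.5,319)]).items(): print(n,Y(q))
E
```

```text
305 176 [180 180 180 180 179 179 176 168 152 131  96  66  46  38  37  37  36  34
  32  31  28  26  24  22  20  16  13  12  12  13  13  12  12  12  10  11
  12  12  12  11  10  11  12  12  12  14  15  15  14  13  10   9  10  12
  16  30  46  66  78  85  87  88  88  88  87  87  86  85  84  83  82  80
  76  71  65  60  55  49  43  37  33  30  28  28  29  29  29  29  29  28
  28  29  29  29  29  28  27  27  28  28]
176 [173 173 172 172 172 172 171 169 157 141 113  85  56  43  34  33  33  33
  31  30  28  25  23  22  20  17  15  14  12  11  13  12  11  10  10  11
  11  11  11  11  10  11  13  13  12  12  11  10  11  12  13  11   8  13
  21  37  55  74  77  78  74  74  74  78  81  82  82  81  80  78  75  71
  67  62  57  51  46  41  36  31  29  28  28  27  26  26  26  26  27  27
  27  26  25  26  26  26  26  27  26  26]
285 [172 172 172 172 172 172 173 172 172 172 173 173 172 172 173 172 166 157
 133 103  69  44  36  31  33  33  33  31  30  29  25  21  19  18  18  16
  13  11  12  14  12   9   7   8  12  14  14  12  11  12  13  13  14  12
  10  13  25  40  57  67  73  75  76  79  81  82  8
[... 764 characters left out ...]
53 161 168
 174 177 176 173 155 135 110  94  84  84  84  84  84  84  84  84  82  81
  80  76  72  67  62  57  52  47  39  35  30  29  28  27  27  27  26  26
  27  27  26  31  38  49  62  76  95 114]
308 [179 178 179 179 178 179 179 178 178 178 178 178 178 179 179 179 178 179
 178 173 162 136 107  70  46  36  35  36  35  34  32  31  29  26  23  21
  19  16  12  10  12  13  13  12  11  11  11   9  10  13  13  14  18  28
  42  61  85 107 127 133 131 116 101  88  85  83  84  83  84  85  85  84
  84  82  79  76  71  66  60  56  50  44  39  34  31  28  25  25  26  27
  26  25  25  24  23  25  30  34  45  59]
m2 [93.40542331 69.5701661 ]
m3 [132.72718139 108.99041206]
m4 [136.32907578 117.2462395 ]
```

Free pad-jaw separation against now gives about 2.1 to 2.7 mm of pad compression. The force estimate (22.5 N per lever) gives about 2.3 mm, so both are mid-window. I'll hand it in while holding.

```bash
python3 -c "
from bench import *
s=state();print(s['finger_gap'],s['grip_force']);print(finish_job())"
```

```text
0.033102482052134174 22.470452785491943
the job is handed in; nothing more can be done
None
```

I pumped the near clamp until the block was against its stop, then handed the job in with the grip still held at about 22.5 N per lever; I estimate the pad is pressed in by about 2.1–2.7 mm.

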